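# Re-pin the sliding upper tier over the pumice's bay

### The job

Slide the brick-red upper tier along to the end of the rack where the pumice stands at the start, so that the nail file and the orange pill organizer in the lower tier lie open, and lock it there: draw the yellow-handled detent pin up out of the rail, bring the tier's hole in line with the rail's end hole, and push the pin back through until it is fully home. The pumice in its wooden holder is in the way, so stand it gently and upright in the middle of the round cork coaster. Keep the soap dish riding level on the upper tier and do not disturb the pill organizer, the nail file or the blue cup.

Things in the scene. Friction and masses are not known exactly. Their poses are not given: they have to be found in the camera images.
- rack: Fixed two-tier rack. Origin on the deck under its middle; x points away from the robot (the pin is at its -x front), y along its 380 mm length to the robot's left, z up. Lower tier: brick-red tray, x -60 to 100, y -175 to 175 mm, floor top at z 5, walls to z 45, two dividers 25 mm high at y +-58 making three bays. Steel rail at the back to z 75.
- rail_hole (a point): Mouth of the middle hole in the aluminium front rail (10 mm thick, 40 mm wide, along rack y), at rack x -95, z 85. The rail leans: its holes' axis is tilted 35 deg from vertical to the robot; direction out of them in the rack frame is (-0.574, 0, 0.819). Three like 15 mm holes at rack y -110, 0, 110 mm. The pin starts here.
- upper_tier (a joint): Slide of the upper tier along the rack's y (m): 0 = middle (start, pinned), +0.110 = hole in line with the rail's left hole (rack +y), -0.110 = with the right hole; stops at +-0.113. About 2 N of friction, stays where left.
- tier_center (a point): Centre of the upper tier's inner floor: brick-red tray 146 (rack x) x 108 (rack y) mm, underside at z 76, wall tops z 104 mm. On its front it carries a leaning 36 x 36 mm sleeve, 35 mm long, its lower end 3 mm above the rail, with a 13.5 mm through hole on the same 35 deg axis as the rail's holes.
- tier_hole (a point): Centre of the sleeve hole's upper mouth; moves with the tier. The pin's collar rests here when home. Two spring balls in the sleeve snap into a groove of the pin when it is home: a pull of about 10 to 16 N along the axis frees it; pushed back down, it snaps in over the last 3 mm. In between it slides with 2 to 5 N.
- pin_grip (a point): Centre of the pin's yellow T-handle bar, on the pin's axis, 33 mm above the collar's underside. Bar 64 mm long (across the pin, in the rack's x-z plane, its rear end higher), 18 mm wide (along rack y: the width to grip), 22 mm high along the pin. Below it 16 mm of bare 12 mm neck, then a 22 mm collar 6 mm thick that stops on the sleeve. Pin 107 mm, 90 g.
- pin_tip (a point): Lower end of the pin's 12 mm round, tapered steel shank, on the axis, 96 mm from pin_grip. Home, it lies 25 mm along the axis below the rail's hole mouth. Drawn 28 to 50 mm from home along the axis, it is clear of the rail yet still in the tier's sleeve, so that the tier can be slid along with it.
- seat_left (a point): Where the pin's tip lies when the pin is fully home in the rail's left (rack +y) hole.
- seat_right (a point): Where the pin's tip lies when the pin is fully home in the rail's right (rack -y) hole.
- pumice_center (a point): Centre of the grey pumice stone in its wooden holder, standing upright in an end bay of the lower tier, 140 mm tall, 170 g; this point is 70 mm above its underside. Its upper 72 mm is a wooden grip 26 mm (own x, thickness to grip) x 44 mm (own y); below it a 40 x 62 mm collar and a 34 x 58 mm stone foot.
- organizer_center (a point): Centre of the orange pill organizer with five snap lids, 106 (own x) x 34 x 25 mm, lying in the end bay opposite to the pumice; this end is not to be covered. Leave alone.
- coaster_top (a point): Centre of the top face of the fixed round cork coaster, 110 mm across, top 7 mm above the deck, on the deck to the left or right of the rack.
- soap_dish: Mint-green ribbed soap dish, 100 x 74 x 20 mm, lying loose in the upper tier and riding with it. Origin at the centre of its underside.
- file_center (a point): Middle of the steel nail file with black handle, 132 mm long (own x), 16 mm wide, lying in the lower tier's middle bay, under the upper tier at the start. Leave alone.
- tumbler_center (a point): Centre of the blue ceramic cup, 72 mm across and 95 mm high, standing on the deck on the other side of the rack from the coaster. Leave alone.
Things that resemble listed ones, but are neither listed nor needed, are in the scene too. Leave any black or pink look-alike of the soap_dish alone.

How it is judged:
By the outcome, as a careful person would: the job done as asked, in the order asked, and still so for the second after the job is handed in, with the robot touching nothing.
It also fails if it takes over 51 s, if anything falls off the work surface, if the arm or the gripper's body presses on something with over 40 N, if the wrist force passes 120 N, or if a joint passes its speed limit or range.

### The arm

A 6-joint arm with a two-finger parallel gripper is mounted at the origin on the work surface. World frame = base frame: x ahead of the robot, y to its left, z up, the work surface at z = 0. Lengths are in m, angles in degrees, forces in N, time in s.
With the tool pointing down it reaches from about 0.4 to 0.825 m from the base axis. Payload 7 kg.
Tool frame: the origin (TCP) lies at the very end of the fingers, on their centre line; the grasp point (between the pads) lies 19 mm behind it (ctrl.hold_point_z is the distance from the TCP to the grasp point, in m); z points along the fingers, y is the line along which they close (so a half turn about z gives the same grasp; the last joint's range is limited). The gripper opens to 88 mm and grips with 3 to 60 N. Pads are 19 mm wide; open, the fingers measure 130 mm over their backs; the gripper's body (78 mm by 193 mm) begins 47 mm behind the grasp point.
Start: joints at [-56.717, 20.546, 0.682, 0, -70.136, -16.507], TCP at [0.195, -0.646, 0.227] pointing down, gripper open.
Joint ranges: [-176.03, 176.03], [-82.01, 121.73], [-58.28, 71.71], [-173.87, 95.51], [-174.79, -0.11], [-173.66, 173.66]. Speed limits (degrees/s): [136.94, 136.94, 172.46, 180, 180, 180].

### API

Orientations are given as [roll, pitch, yaw] about the fixed x, y, z axes, in that order (R = Rz(yaw) Ry(pitch) Rx(roll)).
In Python, from plant import sensors, viewer, workorder, ctrl gives the robot as it stands.
- The arm moves only by the shell command python3 -m pendant 'ROWS'. ROWS is JSON, a list of rows, each a list of 3 entries, a list of its own where there are three numbers: the opening, from -1 (shut) to 1 (fully open), so that 0 is half open, then the shift along the tool's x, y, z in m, then the turn, a rotation vector about the tool's x, y, z in degrees. A call has 1 to 10 rows; each row is the pose to reach, as a shift and turn from the pose commanded when the call began, along the tool's axes at that moment; what a row does not reach only later rows make up. A row lasts 1/12 s, in which the tool goes at most 41.7 mm and 7.16 degrees, less where a joint would pass 70% of its speed; a pose out of reach is approached as far as the arm can. A call with a gripper value outside its range is refused whole. The fingers move at their own pace and stop on an object; the grip force is fixed at half the most. Time passes only in rows, so rows that repeat a pose let the fingers close. It gives the time, the measured TCP pose, the force, the opening and the grip force at its end, in the units of the state.
- sensors.get_obs(): the state, without advancing time (a new reading comes with each control period).
- viewer.snapshot(name): name is "scene" or "top"; returns the picture (420x560x3 uint8, red, green, blue); there is no depth.
- viewer.camera_params(name): a dict with "fx", "fy", "cx", "cy" (pixels), "extrinsics" (4x4, takes a point from world to camera coordinates). Camera axes: x right, y up, looking along -z (the intrinsics and any distortion apply to the point x, -y, -z); pixel columns grow to the right and rows downward; lengths in m; the calibration is good to about 2 mm. A picture is of the moment at which its call begins. camera_params takes no time and is no camera call.
- workorder.close_job(): hands the job in; it is judged then, once.
The state is a dict: "clock": time; "joint_pos": joint angles; "qvel": joint speeds; "tau": joint torques, N m; "tool_pos": TCP position; "orientation": TCP orientation; "force": force on the tool from outside, world axes, zero at the start; "moment": the same for the moment, N m; "opening": finger opening in m; "gripper_force": force on a finger pad.
Only numpy, scipy, OpenCV 4.12 (cv2) and the standard library are available. Lean on these libraries where they do the work, as an engineer would, in place of code of your own. Each camera call takes 0.05 s, during which the arm holds its last target. There are 200 camera calls.

## Working session

There is one attempt and no reset: what is moved stays moved. The work goes in short steps, Python scripts to look and compute and a shell command to move; the robot and the scene stay as the last step left them, time stands still between calls to the robot, and variables do not carry over. Pictures are saved under pics/ and viewed, at most 10 in all, crops included, and the job is handed in when it is done.

```bash
mkdir -p pics; ls; python3 - <<'E'
from plant import sensors, viewer, ctrl
import cv2, numpy as np
for n in ("scene","top"):
    im=viewer.snapshot(n); cv2.imwrite(f"pics/{n}0.png",im[:,:,::-1])
    p=viewer.camera_params(n); print(n,{k:(np.round(v,4).tolist() if not isinstance(v,str) else v) for k,v in p.items()})
print(sensors.get_obs(), ctrl.hold_point_z)
E
```

```text
pics
scene {'fx': 383.458, 'fy': 383.458, 'cx': 280.4952, 'cy': 207.7473, 'extrinsics': [[0.6846, 0.7287, 0.0191, -0.3578], [-0.4297, 0.3822, 0.8181, 0.1413], [0.5888, -0.5683, 0.5747, -1.3575], [0.0, 0.0, 0.0, 1.0]]}
top {'fx': 517.06, 'fy': 517.06, 'cx': 287.7939, 'cy': 211.7951, 'extrinsics': [[-0.0219, -0.9997, -0.0084, 0.0228], [0.9989, -0.0222, 0.0403, -0.5171], [-0.0405, -0.0075, 0.9992, -1.3889], [0.0, 0.0, 0.0, 1.0]]}
{'clock': 0.1, 'joint_pos': array([-5.67167654e+01,  2.05885167e+01,  6.39393592e-01, -1.75006624e-02,
       -7.01352465e+01, -1.65070431e+01]), 'qvel': array([-0.06060764, -0.13871803,  0.1440873 , -0.08003536, -0.00699969,
        0.00928824]), 'tau': array([-2.03228039e-03, -5.84163094e+01,  2.93750238e+01,  7.01557025e+00,
        1.01719241e-02, -5.94124822e-05]), 'tool_pos': array([ 0.19468023, -0.64586716,  0.22570654]), 'orientation': array([ 1.79914433e+02, -8.19990779e-03, -1.63229761e+02]), 'force': array([ 0.41895862,  1.16218568, -0.1489686 ]), 'moment': array([ 0.00578614,  0.0440592 , -0.02936568]), 'gripper_force': 0.0, 'opening': 0.08764288955897225} 0.0188
```

View pics/scene0.png

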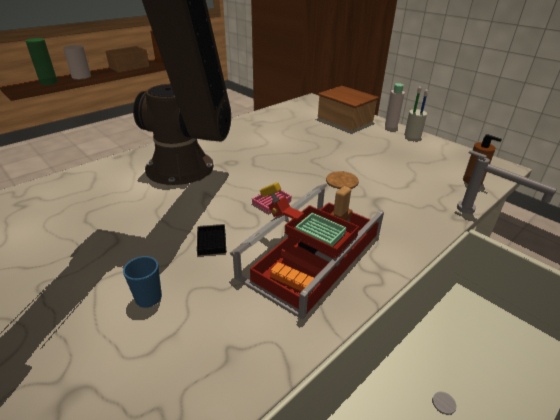

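View pics/top0.png

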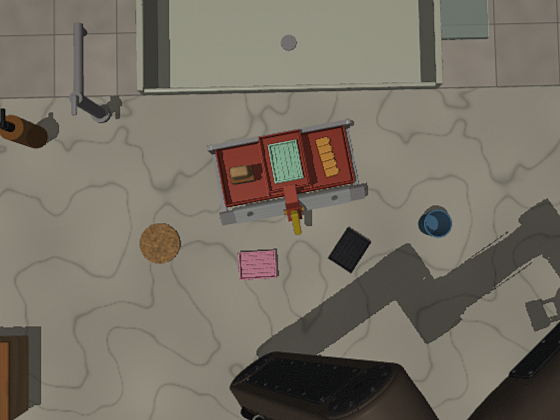

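The scene view shows the rack at about (315,255). The pumice in its wooden grip (343,203) stands at the left (+y) end, beside the coaster (342,181), and the orange organizer (292,275) is at the right end. In the top view: pumice (241,173), organizer (327,157), coaster (160,243), yellow handle (296,222), cup (435,222). The black pad (350,250) and pink pad (258,264) on the deck are soap-dish look-alikes; the mint dish at (286,160) is the real one. The tier must therefore go to +0.110, the left end.

```bash
cat > h.py <<'E'
import numpy as np, cv2
from plant import sensors, viewer, ctrl
from scipy.spatial.transform import Rotation as Ro
P={n:viewer.camera_params(n) for n in ("scene","top")}
def ray(n,uv):
    p=P[n];E=np.array(p["extrinsics"]);d=np.array([(uv[0]-p["cx"])/p["fx"],-(uv[1]-p["cy"])/p["fy"],-1.])
    return -E[:3,:3].T@E[:3,3],E[:3,:3].T@d
def onz(n,uv,z):
    c,d=ray(n,uv);return c+d*(z-c[2])/d[2]
def tri(a,b):
    A=np.zeros((3,3));y=np.zeros(3);L=[]
    for n,uv in (("scene",a),("top",b)):
        c,d=ray(n,uv);d=d/np.linalg.norm(d);M=np.eye(3)-np.outer(d,d);A+=M;y+=M@c;L.append((M,c))
    x=np.linalg.solve(A,y);return x,[round(1e3*np.linalg.norm(M@(x-c)),1) for M,c in L]
def proj(n,X):
    p=P[n];E=np.array(p["extrinsics"]);q=E[:3,:3]@X+E[:3,3];return np.array([p["cx"]-p["fx"]*q[0]/q[2],p["cy"]+p["fy"]*q[1]/q[2]])
def blobs(im,lo,hi,amin=20):
    h=cv2.cvtColor(im,cv2.COLOR_RGB2HSV);m=cv2.inRange(h,np.array(lo),np.array(hi))
    n,l,s,c=cv2.connectedComponentsWithStats(m);
    return [(s[i,4],c[i].round(1).tolist(),s[i,:4].tolist(),cv2.minAreaRect(np.argwhere(l==i)[:,::-1].astype(np.float32))) for i in range(1,n) if s[i,4]>=amin]
E
python3 - <<'E'
from h import *
I={n:cv2.imread(f"pics/{n}0.png")[:,:,::-1].copy() for n in ("scene","top")}
for nm,lo,hi in (("yellow",(22,150,90),(32,255,255)),("orange",(8,190,160),(20,255,255)),("cork/wood",(8,90,60),(20,190,255)),("mint",(65,60,80),(90,255,255)),("red",(0,150,50),(6,255,255))):
    for n in I:
        for b in blobs(I[n],lo,hi):
            if n=="top" and b[1][1]>300 or n=="top" and b[1][0]<100 or b[1][1]<120: continue
            print(nm,n,b[0],b[1],b[2],[np.round(x,1).tolist() for x in b[3]])
a=cv2.resize(I["top"][110:280,140:380],None,fx=3.3,fy=3.3,interpolation=cv2.INTER_CUBIC)
b=cv2.resize(I["scene"][165:315,225:395],None,fx=4,fy=4,interpolation=cv2.INTER_CUBIC)
cv2.imwrite("pics/tc.png",a[:,:,::-1]);cv2.imwrite("pics/sc.png",b[:,:,::-1])
E
```

```text
yellow scene 32 [276.4, 186.1] [274, 183, 6, 7] [[276.5, 186.0], [6.0, 5.0], 90.0]
yellow top 155 [295.6, 221.8] [291, 210, 10, 25] [[295.6, 221.8], [24.1, 6.6], 77.9]
orange scene 417 [291.0, 273.6] [271, 262, 42, 25] [[291.2, 274.1], [41.1, 12.3], 24.0]
cork/wood scene 37 [486.8, 155.9] [476, 151, 18, 13] [[485.9, 153.3], [17.7, 10.1], 42.7]
cork/wood scene 48 [207.1, 159.3] [203, 155, 9, 9] [[207.1, 159.2], [8.5, 6.3], 63.4]
cork/wood scene 888 [341.9, 190.2] [326, 171, 33, 47] [[344.4, 192.6], [46.2, 31.7], 79.7]
cork/wood scene 30 [273.6, 210.6] [271, 208, 7, 7] [[273.5, 210.5], [4.9, 5.8], 63.4]
cork/wood scene 26 [307.5, 284.0] [301, 277, 14, 14] [[307.8, 283.8], [0.7, 18.4], 45.0]
cork/wood top 508 [327.1, 156.1] [316, 137, 24, 41] [[327.1, 156.6], [39.7, 15.0], 73.3]
cork/wood top 316 [239.5, 174.2] [229, 165, 26, 19] [[241.2, 173.6], [16.3, 23.8], 80.5]
cork/wood top 1261 [159.4, 243.0] [140, 224, 40, 39] [[159.5, 243.0], [38.0, 39.0], 90.0]
mint top 854 [285.4, 160.4] [268, 140, 35, 42] [[285.0, 161.2], [39.1, 27.9], 79.1]
red scene 4034 [300.6, 249.2] [250, 197, 119, 111] [[299.7, 243.8], [92.6, 112.8], 31.0]
red scene 1019 [340.2, 267.6] [307, 223, 71, 90] [[340.6, 266.3], [10.8, 113.0], 41.6]
red top 5464 [283.8, 168.4] [215, 126, 140, 95] [[286.4, 176.2], [87.8, 131.6], 79.2]
```

View pics/tc.png

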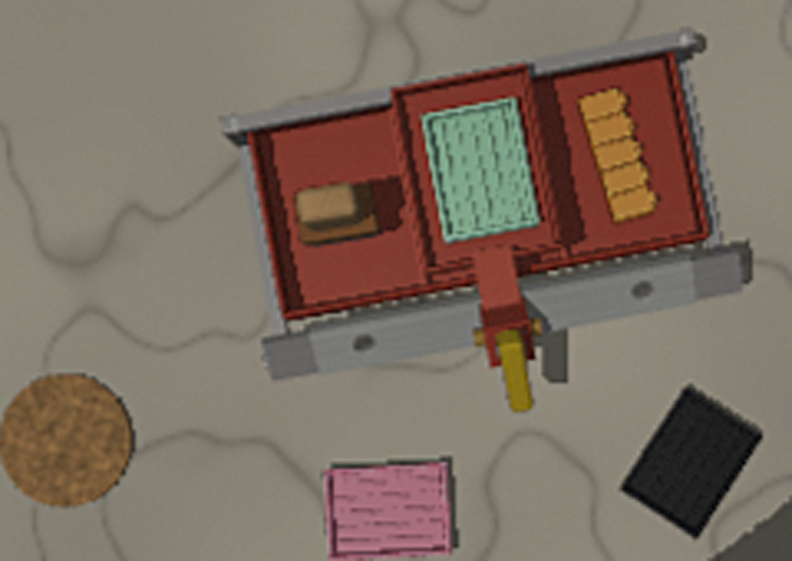

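View pics/sc.png

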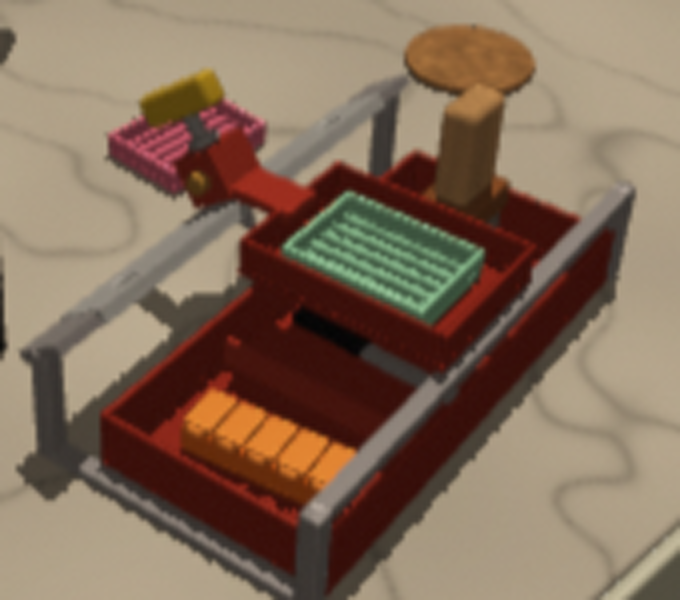

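The top crop shows the rail holes at about (363,342) and (642,289) in crop pixels, and the tray corners and pumice top at about (328,206). The scene crop shows the T-handle at (182,97) and the pumice top at (472,100), with nothing else looking like either. I'll fit the rack pose from these.

```bash
python3 - <<'E'
from h import *
from scipy.optimize import least_squares
T=cv2.imread("pics/top0.png")[:,:,::-1].copy();S=cv2.imread("pics/scene0.png")[:,:,::-1].copy()
# rail holes: dark centroid
g=cv2.cvtColor(T,cv2.COLOR_RGB2GRAY).astype(float)
H=[]
for u,v in ((250,213.5),(334.5,197.5)):
    u0,v0=int(u)-5,int(v)-4;w=g[v0:v0+10,u0:u0+11];w=np.clip(np.median(w)-12-w,0,None);yy,xx=np.mgrid[:10,:11]
    c=((w*xx).sum()/w.sum()+u0,(w*yy).sum()/w.sum()+v0);H.append(c);print("hole",c,onz("top",c,.085))
d=onz("top",H[0],.085)-onz("top",H[1],.085);yaw=np.degrees(np.arctan2(-d[0],d[1]));print("dist",np.linalg.norm(d),"yaw",yaw)
c=lambda u,v:(u/3.3+140-.35,v/3.3+110-.35)
tc=[((100,175),c(250,131)),((100,-175),c(683,53)),((-60,-175),c(709,240)),((-60,175),c(286,318))]
def tr(p,q): a=p[2];return np.array([p[0]+np.cos(a)*q[0]-np.sin(a)*q[1],p[1]+np.sin(a)*q[0]+np.cos(a)*q[1]])
obs=[((-.095,.11),onz("top",H[0],.085)[:2],2),((-.095,-.11),onz("top",H[1],.085)[:2],2)]+[((x/1e3,y/1e3),onz("top",uv,.045)[:2],1) for (x,y),uv in tc]
f=lambda p:np.concatenate([w*(tr(p,q)-o) for q,o,w in obs])
r=least_squares(f,[.6,0,0]);p=r.x;print("rack",p[:2],np.degrees(p[2]),"res mm",(r.fun*1e3).round(1))
def W(x,y,z): q=tr(p,(x,y));return np.array([*q,z])
G=W(-.1357,0,.1432);print("grip",G,"proj",proj("top",G),proj("scene",G))
print("tri yellow",tri((270.3,189.2),(295.6,221.8)))
b=[x for x in blobs(S,(18,110,40),(34,255,255)) if 240<x[1][0]<290];print(b)
print("tier center proj",proj("top",W(.02,0,.09)),"coaster",onz("top",(159.5,243.),.007))
print("pumice top tri",tri((472/4+225-.4,100/4+165-.4),c(328,206)))
print("pumice top z145", onz("top",c(328,206),.145), onz("scene",(342.6,189.6),.145))
cr=cv2.resize(T[155:195,220:265],None,fx=12,fy=12,interpolation=cv2.INTER_CUBIC);cr2=cv2.resize(S[180:230,320:365],None,fx=9,fy=9,interpolation=cv2.INTER_CUBIC)
cr2=cv2.copyMakeBorder(cr2,0,480-450,0,800-540-405 if 0 else 0,cv2.BORDER_CONSTANT);o=np.hstack([cr,cr2])[:, :800]
cv2.imwrite("pics/pum.png",o[:,:,::-1])
E
```

```text
hole (np.float64(249.6838448176028), np.float64(213.44643891140706)) [0.51235127 0.10860386 0.085     ]
hole (np.float64(334.0753911806543), np.float64(197.23328591749643)) [ 0.54913035 -0.10858832  0.085     ]
dist 0.2202842309796994 yaw 9.611224857535676
rack [0.62249697 0.01352705] 8.976691603980395 res mm [-1.7 -2.5 -6.6 -2.7  7.7  2.3  7.3  6.3  0.6 -1.9  1.   3.7]
grip [ 0.48845904 -0.00764659  0.1432    ] proj [295.37451282 221.26351237] [270.2564248  189.95794981]
tri yellow (array([ 0.48756019, -0.00763558,  0.14506296]), [np.float64(0.7), np.float64(0.7)])
[(np.int32(173), [270.1, 188.9], [260, 182, 21, 14], ((269.9175109863281, 189.31442260742188), (9.23965072631836, 20.306926727294922), 66.03750610351562))]
tier center proj [284.41924056 161.93722181] coaster [0.44061963 0.3611777  0.007     ]
pumice top tri (array([0.6130417 , 0.12863132, 0.14613689]), [np.float64(1.2), np.float64(1.2)])
pumice top z145 [0.61224285 0.12793838 0.145     ] [0.61271477 0.13117157 0.145     ]
```

View pics/pum.png

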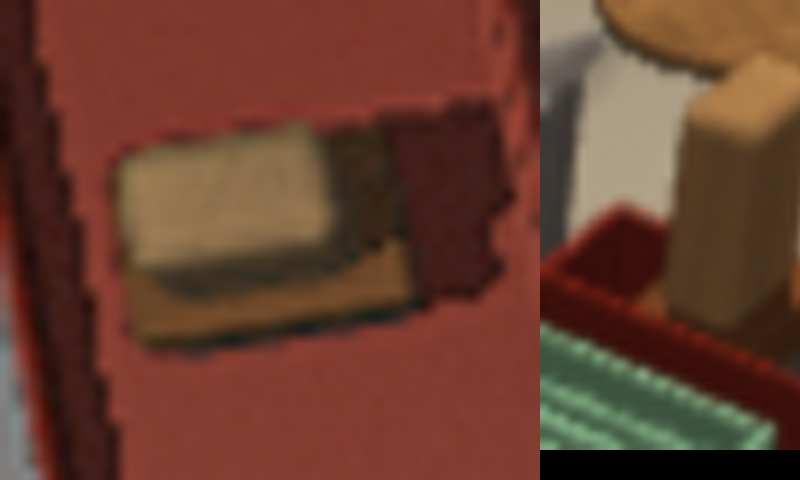

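The fit holds up. The holes are 220.3 mm apart (220 expected) and the handle triangulates to z 145 against 143 predicted. The pumice top comes out at z 146 against 145. I take the pumice at (0.614, 0.130) with yaw about 7.5°, the rack yaw as about 9.5°, and the coaster at (0.441, 0.361). Next I add a helper for the offsets and make the first move.

```bash
cat >> h.py <<'E'
RACK=np.radians(9.5); AX=np.array([-.574*np.cos(RACK),-.574*np.sin(RACK),.819]); RY=np.array([-np.sin(RACK),np.cos(RACK),0])
def Rdown(yaw): return Ro.from_euler("xyz",[180,0,yaw],degrees=True)
def Rpin():  # tool z = -AX, tool y = -+RY
    z=-AX/np.linalg.norm(AX); y=RY-z*(RY@z); y/=np.linalg.norm(y)
    return Ro.from_matrix(np.c_[np.cross(-y*-1,z),y,z]) 
def to(pos,R):
    o=sensors.get_obs();C=Ro.from_euler("xyz",o["orientation"],degrees=True)
    print("t",round(o["clock"],2),"pos",o["tool_pos"].round(4),"rpy",o["orientation"].round(1),"F",o["force"].round(1),"open",round(o["opening"],4))
    print("  shift mm",(C.inv().apply(np.array(pos)-o["tool_pos"])*1e3).round(1),"turn",(C.inv()*R).as_rotvec(degrees=True).round(2))
E
python3 - <<'E'
from h import *
to([.614,.13,.25],Rdown(-82.5)); print(Rpin().as_euler("xyz",degrees=True))
E
```

```text
t 0.1 pos [ 0.1947 -0.6459  0.2257] rpy [ 179.9   -0.  -163.2] F [ 0.4  1.2 -0.1] open 0.0876
  shift mm [-625.3  621.9  -23.5] turn [ 8.000e-02  5.000e-02 -8.073e+01]
[ 180.           35.02487328 -170.5       ]
```

```bash
python3 -m pendant '[[1,[-625,622,-23.5],[0,0,-80.7]]]' 2>&1 | tail -3; python3 -c "
from h import *
to([.614,.13,.25],Rdown(-82.5))"
```

```text
force: [2.2, 1.2, 0.4]
opening: 0.0878
gripper_force: 0.0
t 0.18 pos [ 0.2123 -0.6124  0.2252] rpy [ 1.798e+02 -1.000e-01 -1.564e+02] F [2.2 1.2 0.4] open 0.0878
  shift mm [-665.5  519.2  -24.6] turn [ 2.000e-01  1.000e-02 -7.387e+01]
```

I wrote that row in mm by mistake. The per-row cap kept it harmless, and the rest will be in metres.

```bash
R='[1,[-0.6655,0.519,-0.0246],[0,0,-73.9]]'; python3 -m pendant '[[1,[-0.6655,0.519,-0.0246],[0,0,-73.9]],[1,[-0.6655,0.519,-0.0246],[0,0,-73.9]],[1,[-0.6655,0.519,-0.0246],[0,0,-73.9]],[1,[-0.6655,0.519,-0.0246],[0,0,-73.9]],[1,[-0.6655,0.519,-0.0246],[0,0,-73.9]],[1,[-0.6655,0.519,-0.0246],[0,0,-73.9]],[1,[-0.6655,0.519,-0.0246],[0,0,-73.9]],[1,[-0.6655,0.519,-0.0246],[0,0,-73.9]],[1,[-0.6655,0.519,-0.0246],[0,0,-73.9]],[1,[-0.6655,0.519,-0.0246],[0,0,-73.9]]]' | head -3; python3 -c "
from h import *
to([.614,.13,.25],Rdown(-82.5))"
```

```text
clock: 1.02
tool_pos: [0.4111, -0.2402, 0.2399]
orientation: [-180.0, 0.0, -84.1]
t 1.02 pos [ 0.4111 -0.2402  0.2399] rpy [-180.     0.   -84.1] F [ 1.7 -0.7  0. ] open 0.0874
  shift mm [-347.4 -240.   -10. ] turn [-0.01  0.   -1.59]
```

```bash
python3 -m pendant '[[1,[-0.345,-0.22,-0.01],[0,0,-1]],[1,[-0.345,-0.22,-0.01],[0,0,-1]],[1,[-0.345,-0.22,-0.01],[0,0,-1]],[1,[-0.345,-0.22,-0.01],[0,0,-1]],[1,[-0.345,-0.22,-0.01],[0,0,-1]],[1,[-0.345,-0.22,-0.01],[0,0,-1]],[1,[-0.345,-0.22,-0.01],[0,0,-1]],[1,[-0.345,-0.22,-0.01],[0,0,-1]],[1,[-0.345,-0.22,-0.01],[0,0,-1]],[1,[-0.345,-0.22,-0.01],[0,0,-1]]]' >/dev/null; python3 -m pendant '[[1,[0,0,0],[0,0,0]],[1,[0,0,0],[0,0,0]]]' >/dev/null; python3 -c "
from h import *
to([.614,.13,.106],Rdown(-82.5))"
```

```text
t 2.02 pos [0.5965 0.1241 0.2484] rpy [179.9  -0.  -83.3] F [-0.4 -0.3 -0.2] open 0.0875
  shift mm [ -3.9 -18.3 142.4] turn [ 0.12 -0.04 -0.81]
```

```bash
python3 -m pendant '[[1,[-0.004,-0.018,0.03],[0,0,-0.8]],[1,[-0.004,-0.018,0.06],[0,0,-0.8]],[1,[-0.004,-0.018,0.09],[0,0,-0.8]],[1,[-0.004,-0.018,0.12],[0,0,-0.8]],[1,[-0.004,-0.018,0.14],[0,0,-0.8]],[1,[-0.004,-0.018,0.14],[0,0,-0.8]],[1,[-0.004,-0.018,0.14],[0,0,-0.8]]]' >/dev/null; python3 -c "
from h import *
to([.614,.13,.108],Rdown(-82.5))
for n in ('scene','top'): 
  cv2.imwrite(f'pics/{n}1.png',viewer.snapshot(n)[:,:,::-1])
a=cv2.imread('pics/top1.png')[110:280,140:380];b=cv2.imread('pics/scene1.png')[100:300,220:420]
cv2.imwrite('pics/g1.png',np.hstack([cv2.resize(a,(423,300)),cv2.resize(b,(300,300))]))"
```

```text
t 2.6 pos [0.6131 0.1272 0.1094] rpy [ 1.799e+02 -1.000e-01 -8.270e+01] F [ 0.9 -0.7  1.9] open 0.0881
  shift mm [-2.6 -1.2  1.4] turn [ 0.12 -0.07 -0.18]
```

View pics/g1.png

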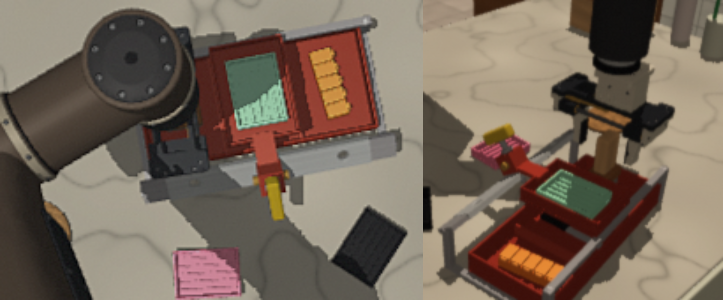

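The picture shows the open fingers on either side of the wooden grip (605,145), with the tier and dish untouched. Now close.

```bash
python3 -m pendant '[[1,[-0.0026,-0.001,0.001],[0,0,0]],[-1,[-0.0026,-0.001,0.001],[0,0,0]],[-1,[-0.0026,-0.001,0.001],[0,0,0]],[-1,[-0.0026,-0.001,0.001],[0,0,0]],[-1,[-0.0026,-0.001,0.001],[0,0,0]],[-1,[-0.0026,-0.001,0.001],[0,0,0]],[-1,[-0.0026,-0.001,0.001],[0,0,0]],[-1,[-0.0026,-0.001,0.001],[0,0,0]]]'
```

```text
clock: 3.37
tool_pos: [0.6145, 0.1312, 0.1088]
orientation: [180.0, -0.0, -82.6]
force: [-0.4, -0.0, -0.2]
opening: 0.0466
gripper_force: 0.0
```

```bash
python3 -m pendant '[[-1,[0,0,0],[0,0,0]],[-1,[0,0,0],[0,0,0]],[-1,[0,0,0],[0,0,0]],[-1,[0,0,0],[0,0,0]],[-1,[0,0,0],[0,0,0]],[-1,[0,0,0],[0,0,0]]]'
```

```text
clock: 3.87
tool_pos: [0.6145, 0.1312, 0.1088]
orientation: [180.0, 0.0, -82.6]
force: [0.0, 0.9, -1.2]
opening: 0.0257
gripper_force: 29.9
```

```bash
python3 -m pendant '[[-1,[0,0,-0.01],[0,0,0]],[-1,[0,0,-0.035],[0,0,0]],[-1,[0,0,-0.065],[0,0,0]],[-1,[0,0,-0.095],[0,0,0]],[-1,[0,0,-0.12],[0,0,0]],[-1,[0,0,-0.125],[0,0,0]],[-1,[0,0,-0.125],[0,0,0]]]' | grep -v moment; python3 -c "
from h import *
to([.4406,.3612,.235],Rdown(-82.5))"
```

```text
clock: 4.45
tool_pos: [0.6154, 0.1315, 0.2368]
orientation: [-179.7, 0.1, -82.6]
force: [0.3, -0.8, -2.1]
opening: 0.0264
gripper_force: 29.9
t 4.45 pos [0.6154 0.1315 0.2368] rpy [-1.797e+02  1.000e-01 -8.260e+01] F [ 0.3 -0.8 -2.1] open 0.0264
  shift mm [-250.2  143.9    1.6] turn [-0.25  0.09 -0.14]
```

```bash
python3 -m pendant '[[-1,[-0.013,0.007,0],[0,0,0]],[-1,[-0.038,0.022,0],[0,0,0]],[-1,[-0.069,0.04,0],[0,0,0]],[-1,[-0.1,0.058,0],[0,0,0]],[-1,[-0.131,0.075,0],[0,0,0]],[-1,[-0.162,0.093,0],[0,0,0]],[-1,[-0.193,0.111,0],[0,0,0]],[-1,[-0.224,0.129,0],[0,0,0]],[-1,[-0.243,0.14,0],[0,0,0]],[-1,[-0.25,0.144,0],[0,0,0]]]' >/dev/null;  python3 -m pendant '[[-1,[0,0,0.02],[0,0,0]],[-1,[0,0,0.045],[0,0,0]],[-1,[0,0,0.07],[0,0,0]],[-1,[0,0,0.09],[0,0,0]],[-1,[0,0,0.095],[0,0,0]],[-1,[0,0,0.095],[0,0,0]]]' >/dev/null; python3 -c "
from h import *
to([.4406,.3612,.111],Rdown(-82.5))
for n in ('scene','top'): 
  cv2.imwrite(f'pics/{n}2.png',viewer.snapshot(n)[:,:,::-1])
a=cv2.imread('pics/top2.png')[180:300,100:300];b=cv2.imread('pics/scene2.png')[90:240,260:420]
cv2.imwrite('pics/g2.png',np.hstack([cv2.resize(a,(450,270)),cv2.resize(b,(288,270))]))"
```

```text
t 5.78 pos [0.4386 0.3591 0.1364] rpy [179.8  -0.2 -82.7] F [ 0.3 -0.1 -1.1] open 0.0262
  shift mm [-2.  -2.3 25.4] turn [ 0.2  -0.23 -0.16]
```

View pics/g2.png

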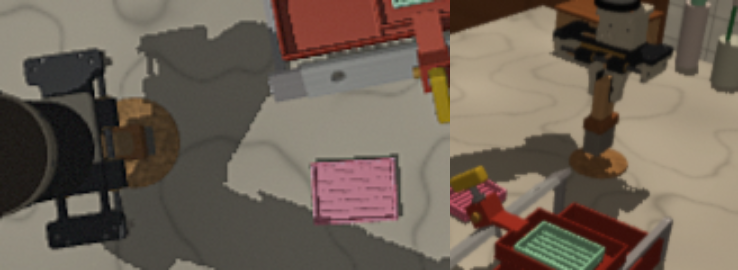

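The pumice hangs upright about 25 mm above the coaster, its foot at (598,145) over the coaster centre (598,162). I'll lower it slowly.

```bash
python3 -m pendant '[[-1,[-0.002,-0.0023,0.008],[0,0,0]],[-1,[-0.002,-0.0023,0.016],[0,0,0]],[-1,[-0.002,-0.0023,0.02],[0,0,0]],[-1,[-0.002,-0.0023,0.022],[0,0,0]],[-1,[-0.002,-0.0023,0.0235],[0,0,0]],[-1,[-0.002,-0.0023,0.0235],[0,0,0]]]'; python3 -c "
from h import *
to([.4406,.3612,.111],Rdown(-82.5))"
```

```text
clock: 6.38
tool_pos: [0.4416, 0.3628, 0.1151]
orientation: [180.0, -0.0, -82.6]
force: [0.1, -0.6, -2.1]
opening: 0.026
gripper_force: 29.9
t 6.38 pos [0.4416 0.3628 0.1151] rpy [180.   -0.  -82.6] F [ 0.1 -0.6 -2.1] open 0.026
  shift mm [1.5 1.2 4.1] turn [ 0.01 -0.02 -0.14]
```

```bash
python3 -m pendant '[[-1,[0.0012,0.001,0.0015],[0,0,0]],[-1,[0.0012,0.001,0.0025],[0,0,0]],[-1,[0.0012,0.001,0.003],[0,0,0]]]';python3 -m pendant '[[-1,[0,0,0.0004],[0,0,0]],[-1,[0,0,0.0008],[0,0,0]],[-1,[0,0,0.0008],[0,0,0]]]'
```

```text
clock: 6.63
tool_pos: [0.4408, 0.3616, 0.1124]
orientation: [-180.0, 0.0, -82.6]
force: [0.1, 0.2, -2.3]
opening: 0.0261
gripper_force: 29.9
clock: 6.88
tool_pos: [0.4408, 0.3616, 0.1115]
orientation: [-180.0, 0.0, -82.6]
force: [-0.0, -0.8, -2.4]
opening: 0.0259
gripper_force: 29.9
```

```bash
python3 -m pendant '[[-1,[0,0,0.0004],[0,0,0]],[-1,[0,0,0.0007],[0,0,0]],[-1,[0,0,0.0007],[0,0,0]]]' | grep -E "pos|force";python3 -m pendant '[[-1,[0,0,0.0004],[0,0,0]],[-1,[0,0,0.0007],[0,0,0]],[-1,[0,0,0.0007],[0,0,0]]]'| grep -E "pos|force"
```

```text
tool_pos: [0.4408, 0.3616, 0.1107]
force: [-0.6, -0.3, -2.2]
gripper_force: 29.9
tool_pos: [0.441, 0.3617, 0.1107]
force: [-2.0, -1.8, 4.3]
gripper_force: 29.9
```

Contact is felt at 4 N, so release and rise straight up.

```bash
python3 -m pendant '[[-0.4,[0,0,0],[0,0,0]],[-0.1,[0,0,0],[0,0,0]],[0.2,[0,0,0],[0,0,0]],[0.6,[0,0,0],[0,0,0]],[0.6,[0,0,0],[0,0,0]],[0.6,[0,0,0],[0,0,0]],[0.6,[0,0,-0.01],[0,0,0]],[0.6,[0,0,-0.04],[0,0,0]],[0.6,[0,0,-0.08],[0,0,0]],[0.6,[0,0,-0.1],[0,0,0]]]' | grep -E "pos|force|open"; python3 -c "
from h import *
G=np.array([.489,-.0072,.144]); to(G+.08*AX-.0188*AX,Rpin()); to(G+.15*AX-.0188*AX,Rpin()) 
print((G+.08*AX-.0188*AX))"
```

```text
tool_pos: [0.4421, 0.3625, 0.2151]
force: [0.6, 1.3, 1.5]
opening: 0.0702
gripper_force: 0.0
t 8.22 pos [0.4421 0.3625 0.2151] rpy [-1.798e+02  1.000e-01 -8.260e+01] F [0.6 1.3 1.5] open 0.0702
  shift mm [374.   36.3  19.9] turn [ 26.72 -27.52  84.92]
t 8.22 pos [0.4421 0.3625 0.2151] rpy [-1.798e+02  1.000e-01 -8.260e+01] F [0.6 1.3 1.5] open 0.0702
  shift mm [375.4  76.2 -37.6] turn [ 26.72 -27.52  84.92]
[ 0.45435297 -0.01299792  0.1941228 ]
```

```bash
python3 -m pendant '[[0.6,[0.02,0,-0.03],[2,-2,6]],[0.6,[0.05,0.006,-0.038],[4,-4.1,12.7]],[0.6,[0.085,0.015,-0.038],[6,-6.2,19]],[0.6,[0.12,0.023,-0.038],[8,-8.2,25.4]],[0.6,[0.15,0.03,-0.038],[10,-10.3,31.8]],[0.6,[0.18,0.036,-0.038],[12,-12.4,38.2]],[0.6,[0.21,0.042,-0.038],[14,-14.4,44.6]],[0.6,[0.24,0.048,-0.038],[16,-16.5,51]],[0.6,[0.265,0.054,-0.038],[18,-18.5,57]],[0.6,[0.28,0.06,-0.038],[19,-20,61]]]' | grep -E "pos|force|open"; python3 -c "
from h import *
G=np.array([.489,-.0072,.144]); to(G+.1*AX-.0188*AX,Rpin())"
```

```text
tool_pos: [0.4162, 0.0737, 0.2483]
force: [-0.6, -0.2, -0.3]
opening: 0.0701
gripper_force: 0.0
t 9.05 pos [0.4162 0.0737 0.2483] rpy [-174.    25.8 -143.8] F [-0.6 -0.2 -0.3] open 0.0701
  shift mm [ 44.1 -84.7  29.7] turn [ 7.62 -7.81 23.44]
```

```bash
python3 -m pendant '[[0.6,[0.011,-0.02,0.008],[1.9,-1.9,5.8]],[0.6,[0.022,-0.042,0.015],[3.8,-3.9,11.7]],[0.6,[0.033,-0.063,0.022],[5.7,-5.8,17.5]],[0.6,[0.044,-0.085,0.03],[7.6,-7.8,23.4]],[0.6,[0.044,-0.085,0.03],[7.6,-7.8,23.4]],[0.6,[0.044,-0.085,0.03],[7.6,-7.8,23.4]]]' | grep -E "pos|force|open"; python3 -c "
from h import *
G=np.array([.489,-.0072,.144]); to(G-.0188*AX,Rpin())
for n in ('scene','top'): 
  cv2.imwrite(f'pics/{n}3.png',viewer.snapshot(n)[:,:,::-1])
I=cv2.imread('pics/top3.png')[:,:,::-1].copy();print(blobs(I,(22,150,90),(32,255,255)))
a=cv2.imread('pics/top3.png')[130:290,130:350];b=cv2.imread('pics/scene3.png')[100:300,220:400]
cv2.imwrite('pics/g3.png',np.hstack([cv2.resize(a,(495,360)),cv2.resize(b,(300,360))]))"
```

```text
tool_pos: [0.4556, -0.0259, 0.2273]
force: [0.0, 0.1, -0.3]
opening: 0.0701
gripper_force: 0.0
t 9.55 pos [ 0.4556 -0.0259  0.2273] rpy [ 178.9   33.4 -170.2] F [ 0.   0.1 -0.3] open 0.0701
  shift mm [ 15.3  10.7 108.4] turn [ 1.25 -1.58  0.2 ]
[(np.int32(129), [295.3, 219.8], [291, 210, 10, 21], ((295.311767578125, 220.15293884277344), (20.825326919555664, 6.616379737854004), 77.47119140625))]
```

View pics/g3.png

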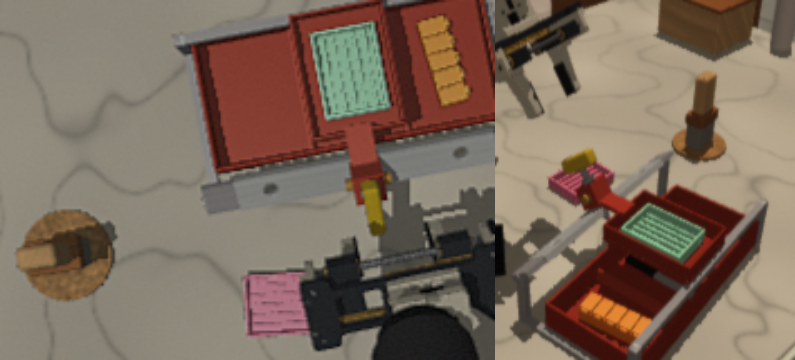

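The pumice stands upright in the middle of the coaster (g3: foot at (699,148)). The gripper is behind the handle (373,205), so align and approach along the axis.

```bash
python3 -m pendant '[[0.6,[0.015,0.0105,0],[1.2,-1.6,0.2]],[0.6,[0.015,0.0105,0.02],[1.2,-1.6,0.2]],[0.6,[0.015,0.0105,0.045],[1.2,-1.6,0.2]],[0.6,[0.015,0.0105,0.055],[1.2,-1.6,0.2]],[0.6,[0.015,0.0105,0.055],[1.2,-1.6,0.2]],[0.6,[0.015,0.0105,0.055],[1.2,-1.6,0.2]]]' | grep -E "pos|force|open"; python3 -c "
from h import *
G=np.array([.489,-.0072,.144]); to(G-.0188*AX,Rpin())"
```

```text
tool_pos: [0.4846, -0.0248, 0.1926]
force: [0.2, 0.1, -1.2]
opening: 0.0704
gripper_force: 0.0
t 10.15 pos [ 0.4846 -0.0248  0.1926] rpy [ 177.8   33.2 -170. ] F [ 0.2  0.1 -1.2] open 0.0704
  shift mm [19.8 14.1 64.1] turn [ 2.46 -1.87  0.37]
```

```bash
python3 -c "
from h import *
o=sensors.get_obs();print(o['joint_pos'].round(1),o['tau'].round(1))"
```

```text
[  23.   -14.3  -58.2   20.5  -14.1 -120.8] [-0.3 -4.1 26.   5.1  1.8  0.1]
```

Joint 3 is at its −58° limit, so the 35° tilt folds the arm too tightly here. Tool rotation about the gripping line (rack y) doesn't affect the grip on the bar. I'll tilt only about 18° and still translate along the pin axis.

```bash
cat >> h.py <<'E'
def Rt(t):
    t=np.radians(t);z=np.array([np.sin(t)*np.cos(RACK),np.sin(t)*np.sin(RACK),-np.cos(t)]);return Ro.from_matrix(np.c_[np.cross(RY,z),RY,z])
def tcp(G,t): return np.array(G)+.0188*Rt(t).as_matrix()[:,2]
E
python3 -c "
from h import *
G=np.array([.489,-.0072,.144]); to(tcp(G,18)-.06*Rt(18).as_matrix()[:,2],Rt(18))"
```

```text
t 10.15 pos [ 0.4846 -0.0248  0.1926] rpy [ 177.8   33.2 -170. ] F [ 0.2  0.1 -1.2] open 0.0704
  shift mm [ 9.7 16.5  5.6] turn [ 2.39 15.15  0.74]
```

```bash
python3 -m pendant '[[0.6,[0.004,0.006,-0.01],[1,5,0.3]],[0.6,[0.007,0.012,-0.005],[2,10,0.6]],[0.6,[0.0097,0.0165,0],[2.4,15.15,0.7]],[0.6,[0.0097,0.0165,0.0056],[2.4,15.15,0.7]],[0.6,[0.0097,0.0165,0.0056],[2.4,15.15,0.7]],[0.6,[0.0097,0.0165,0.0056],[2.4,15.15,0.7]]]' >/dev/null; python3 -c "
from h import *
G=np.array([.489,-.0072,.144]); to(tcp(G,18),Rt(18));print(sensors.get_obs()['joint_pos'].round(1))"
```

```text
t 10.65 pos [ 0.4759 -0.01    0.1834] rpy [ 180.    18.1 -170.5] F [-1.1 -0.2 -0.4] open 0.0698
  shift mm [-0.4  0.6 60.4] turn [ 0.01  0.11 -0.03]
[  27.    -7.9  -44.5    9.   -36.5 -114. ]
```

```bash
python3 -m pendant '[[0.6,[0,0,0.015],[0,0,0]],[0.6,[0,0,0.03],[0,0,0]],[0.6,[0,0,0.045],[0,0,0]],[0.6,[0,0,0.056],[0,0,0]],[0.6,[0,0,0.06],[0,0,0]],[0.6,[0,0,0.06],[0,0,0]],[0.6,[0,0,0.06],[0,0,0]]]' >/dev/null; python3 -c "
from h import *
G=np.array([.489,-.0072,.144]); to(tcp(G,18),Rt(18))
for n in ('scene','top'): 
  cv2.imwrite(f'pics/{n}4.png',viewer.snapshot(n)[:,:,::-1])
a=cv2.imread('pics/top4.png')[170:270,230:350];b=cv2.imread('pics/scene4.png')[130:250,220:350]
cv2.imwrite('pics/g4.png',np.hstack([cv2.resize(a,(396,330)),cv2.resize(b,(358,330))]))"
```

```text
t 11.23 pos [ 0.4944 -0.0075  0.1269] rpy [ 180.    18.1 -170.6] F [-0.1  0.6  0.4] open 0.07
  shift mm [-0.3  1.2  0.9] turn [-0.01  0.11 -0.09]
```

View pics/g4.png

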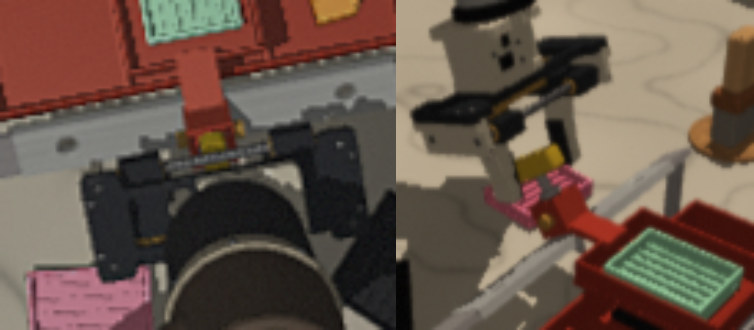

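The bar sits centred between the fingers ((540,160) in g4). Close.

```bash
python3 -m pendant '[[-1,[0,0.001,0],[0,0,0]],[-1,[0,0.001,0],[0,0,0]],[-1,[0,0.001,0],[0,0,0]],[-1,[0,0.001,0],[0,0,0]],[-1,[0,0.001,0],[0,0,0]],[-1,[0,0.001,0],[0,0,0]],[-1,[0,0.001,0],[0,0,0]],[-1,[0,0.001,0],[0,0,0]],[-1,[0,0.001,0],[0,0,0]],[-1,[0,0.001,0],[0,0,0]]]'; python3 -c "
from h import *
o=sensors.get_obs();C=Ro.from_euler('xyz',o['orientation'],degrees=True).inv();print('AX in tool',C.apply(AX).round(4),'RY',C.apply(RY).round(4),'F tool',C.apply(o['force']).round(1))"
```

```text
clock: 12.17
tool_pos: [0.4948, -0.0063, 0.1264]
orientation: [180.0, 18.1, -170.6]
force: [-0.5, 0.5, -0.2]
opening: 0.0178
gripper_force: 30.0
AX in tool [ 2.914e-01 -7.000e-04 -9.567e-01] RY [ 1.8e-03  1.0e+00 -2.0e-04] F tool [0.4 0.5 0.1]
```

```bash
python3 -m pendant '[[-1,[0.0006,0,-0.0019],[0,0,0]],[-1,[0.0012,0,-0.0038],[0,0,0]],[-1,[0.0017,0,-0.0057],[0,0,0]],[-1,[0.0029,0,-0.0096],[0,0,0]],[-1,[0.0029,0,-0.0096],[0,0,0]]]'
```

```text
clock: 12.58
tool_pos: [0.4886, -0.0074, 0.1346]
orientation: [180.0, 18.1, -170.6]
force: [-1.5, -0.9, 0.7]
opening: 0.0177
gripper_force: 30.0
```

```bash
python3 -c "
from h import *
d=sensors.get_obs()['tool_pos']-np.array([.4948,-.0063,.1264]);print('along',d@AX,'perp',(d-AX*(d@AX)).round(4))"
```

```text
along 0.010381069662009126 perp [-0.0003 -0.0001 -0.0003]
```

```bash
python3 -m pendant '[[-1,[0.0015,0,-0.0048],[0,0,0]],[-1,[0.0029,0,-0.0096],[0,0,0]],[-1,[0.0044,0,-0.0144],[0,0,0]],[-1,[0.0058,0,-0.0191],[0,0,0]],[-1,[0.0073,0,-0.0239],[0,0,0]],[-1,[0.0082,0,-0.0268],[0,0,0]],[-1,[0.0082,0,-0.0268],[0,0,0]]]'; python3 -c "
from h import *
d=sensors.get_obs()['tool_pos']-np.array([.4948,-.0063,.1264]);print('along',d@AX,'perp',(d-AX*(d@AX)).round(4))
for n in ('scene','top'): 
  cv2.imwrite(f'pics/{n}5.png',viewer.snapshot(n)[:,:,::-1])
a=cv2.imread('pics/top5.png')[170:270,230:350];b=cv2.imread('pics/scene5.png')[150:230,240:320]
cv2.imwrite('pics/g5.png',np.hstack([cv2.resize(a,(396,400)),cv2.resize(b,(400,400))]))"
```

```text
clock: 13.17
tool_pos: [0.472, -0.0104, 0.1574]
orientation: [180.0, 18.0, -170.6]
force: [-6.0, -0.9, 3.0]
opening: 0.018
gripper_force: 30.0
along 0.038697929238802546 perp [-0.0008 -0.0004 -0.0006]
```

View pics/g5.png

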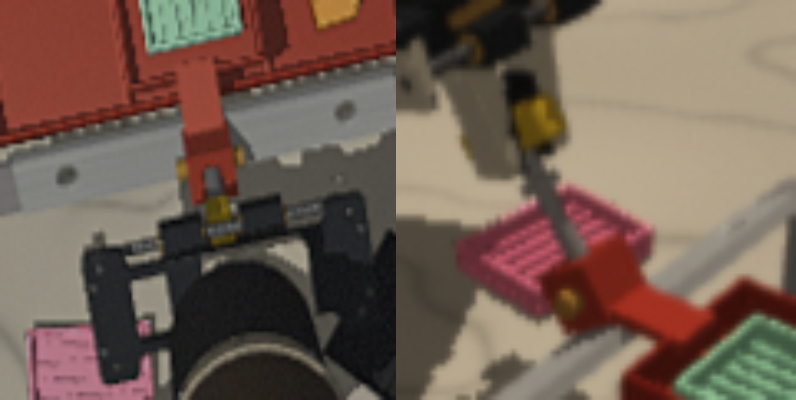

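The scene crop shows the shank drawn up out of the sleeve (575,240), with the collar under the gripped handle. Now slide left gently.

```bash
python3 -m pendant '[[-1,[0,0.003,0],[0,0,0]],[-1,[0,0.008,0],[0,0,0]],[-1,[0,0.014,0],[0,0,0]],[-1,[0,0.02,0],[0,0,0]],[-1,[0,0.026,0],[0,0,0]],[-1,[0,0.032,0],[0,0,0]],[-1,[0,0.038,0],[0,0,0]],[-1,[0,0.044,0],[0,0,0]],[-1,[0,0.048,0],[0,0,0]],[-1,[0,0.05,0],[0,0,0]]]'; python3 -c "
from h import *
o=sensors.get_obs();d=o['tool_pos']-np.array([.4720,-.0104,.1574]);RX=np.array([np.cos(RACK),np.sin(RACK),0]);print('RY',d@RY,'RX',d@RX,'z',d[2],'F ry,rx',o['force']@RY,o['force']@RX, o['joint_pos'].round(1))"
```

```text
clock: 14.1
tool_pos: [0.4646, 0.0398, 0.1573]
orientation: [180.0, 18.0, -170.6]
force: [-5.0, -3.1, 0.3]
opening: 0.018
gripper_force: 30.0
RY 0.05074964707049501 RX 0.0009636570028909715 z -0.00011311714815911977 F ry,rx -2.2089042207087513 -5.422356714185659 [  35.4   -7.4  -50.2   14.9  -31.8 -127.6]
```

```bash
python3 -m pendant '[[-1,[0,0.004,0],[0,0,0]],[-1,[0,0.01,0],[0,0,0]],[-1,[0,0.017,0],[0,0,0]],[-1,[0,0.024,0],[0,0,0]],[-1,[0,0.031,0],[0,0,0]],[-1,[0,0.038,0],[0,0,0]],[-1,[0,0.045,0],[0,0,0]],[-1,[0,0.052,0],[0,0,0]],[-1,[0,0.057,0],[0,0,0]],[-1,[0,0.059,0],[0,0,0]]]'; python3 -m pendant '[[-1,[0,0,0],[0,0,0]]]' >/dev/null; python3 -c "
from h import *
o=sensors.get_obs();d=o['tool_pos']-np.array([.4720,-.0104,.1574]);RX=np.array([np.cos(RACK),np.sin(RACK),0]);print('RY',d@RY,'RX',d@RX,'z',d[2],'F ry,rx',o['force']@RY,o['force']@RX, o['force'],o['joint_pos'].round(1))
I=viewer.snapshot('top');cv2.imwrite('pics/top6.png',I[:,:,::-1]);
for b in blobs(I,(65,60,80),(90,255,255),100): print('mint',b[0],b[1],b[3])
T=cv2.imread('pics/top0.png')[:,:,::-1].copy()
m=[x[1] for x in blobs(T,(65,60,80),(90,255,255),300)];print(m)
"
```

```text
clock: 14.93
tool_pos: [0.4551, 0.0981, 0.1574]
orientation: [180.0, 18.1, -170.6]
force: [-4.0, -2.8, 0.7]
opening: 0.0176
gripper_force: 30.0
RY 0.10983711291008609 RX 0.001340646986872498 z 1.599245851066633e-05 F ry,rx -0.8936945864341145 -5.6606563582757214 [-5.43552171 -1.81571588  0.71633403] [  44.3   -7.5  -51.8   19.4  -32.1 -140.2]
mint 575 [243.8, 166.2] ((242.75, 169.25), (38.83098602294922, 28.43683624267578), 78.69007110595703)
[[285.4, 160.4]]
```

```bash
python3 -m pendant '[[-1,[-0.0012,0,0.0038],[0,0,0]],[-1,[-0.0023,0,0.0077],[0,0,0]],[-1,[-0.0035,0,0.0115],[0,0,0]],[-1,[-0.0044,0,0.0144],[0,0,0]],[-1,[-0.0052,0,0.0172],[0,0,0]],[-1,[-0.0052,0,0.0172],[0,0,0]]]'; python3 -c "
from h import *
o=sensors.get_obs();d=o['tool_pos']-np.array([.4948,-.0063,.1264])-.11*RY;print('along',d@AX,'perp RY',d@RY,(d-AX*(d@AX)).round(4))"
```

```text
clock: 15.57
tool_pos: [0.4657, 0.0996, 0.1425]
orientation: [179.9, 18.1, -170.6]
force: [0.6, -0.5, -5.8]
opening: 0.0179
gripper_force: 30.0
along 0.019595201626868338 perp RY -0.0007690756331085683 [ 0.0002 -0.0007  0.    ]
```

The tip has entered the left hole (19.6 mm left to go, about 6 N). Continue.

```bash
python3 -m pendant '[[-1,[-0.0012,0,0.0038],[0,0,0]],[-1,[-0.0023,0,0.0077],[0,0,0]],[-1,[-0.0035,0,0.0115],[0,0,0]],[-1,[-0.0044,0,0.0144],[0,0,0]],[-1,[-0.0044,0,0.0144],[0,0,0]]]'; python3 -c "
from h import *
o=sensors.get_obs();d=o['tool_pos']-np.array([.4948,-.0063,.1264])-.11*RY;print('along',d@AX,'perp RY',d@RY,(d-AX*(d@AX)).round(4))"
```

```text
clock: 15.98
tool_pos: [0.4745, 0.1011, 0.1303]
orientation: [179.9, 18.1, -170.6]
force: [0.3, -0.2, -6.8]
opening: 0.018
gripper_force: 30.0
along 0.00454101960597363 perp RY -0.0006790559601693946 [ 0.0004 -0.0006  0.0002]
```

```bash
python3 -m pendant '[[-1,[-0.0006,0,0.0019],[0,0,0]],[-1,[-0.0012,0,0.0038],[0,0,0]],[-1,[-0.0015,0,0.0048],[0,0,0]],[-1,[-0.0017,0,0.0057],[0,0,0]],[-1,[-0.0017,0,0.0057],[0,0,0]]]'; python3 -c "
from h import *
o=sensors.get_obs();d=o['tool_pos']-np.array([.4948,-.0063,.1264])-.11*RY;print('along',d@AX,'perp RY',d@RY,(d-AX*(d@AX)).round(4),'Fax',o['force']@AX)"
```

```text
clock: 16.4
tool_pos: [0.4779, 0.1016, 0.1266]
orientation: [180.0, 18.2, -170.6]
force: [-10.0, -1.7, 10.1]
opening: 0.0179
gripper_force: 30.0
along -0.0005300048454808583 perp RY -0.0007902300862980188 [ 0.001  -0.0006  0.0006] Fax 14.098345968408575
```

```bash
python3 -m pendant '[[-1,[-0.0003,0,0.001],[0,0,0]],[-1,[-0.0005,0,0.0018],[0,0,0]],[-1,[-0.0005,0,0.0018],[0,0,0]]]'; python3 -c "
from h import *
o=sensors.get_obs();d=o['tool_pos']-np.array([.4948,-.0063,.1264])-.11*RY;print('along',d@AX,'Fax',o['force']@AX)"
```

```text
clock: 16.65
tool_pos: [0.4795, 0.1019, 0.1263]
orientation: [179.9, 18.3, -170.6]
force: [-16.8, -3.3, 24.8]
opening: 0.018
gripper_force: 30.0
along -0.0016240262945320292 Fax 30.126989506470167
```

Hard stop at 30 N, so the collar is seated. Relax the load, release and withdraw.

```bash
python3 -m pendant '[[-1,[0.0006,0,-0.0019],[0,0,0]],[-1,[0.0007,0,-0.0022],[0,0,0]],[-1,[0.0007,0,-0.0022],[0,0,0]]]'; python3 -m pendant '[[-0.4,[0,0,0],[0,0,0]],[0,[0,0,0],[0,0,0]],[0.3,[0,0,0],[0,0,0]],[0.4,[0,0,0],[0,0,0]],[0.4,[0,0,0],[0,0,0]],[0.4,[0,0,0],[0,0,0]],[0.4,[0,0,0],[0,0,0]],[0.4,[0,0,0],[0,0,0]]]'; python3 -m pendant '[[0.4,[0,0,-0.01],[0,0,0]],[0.4,[0,0,-0.03],[0,0,0]],[0.4,[0,0,-0.055],[0,0,0]],[0.4,[0,0,-0.08],[0,0,0]],[0.4,[0,0,-0.1],[0,0,0]],[0.4,[0,0,-0.1],[0,0,0]]]'
```

```text
clock: 16.9
tool_pos: [0.4782, 0.1023, 0.127]
orientation: [179.9, 18.2, -170.6]
force: [2.2, -0.9, 2.7]
opening: 0.0176
gripper_force: 30.0
clock: 17.57
tool_pos: [0.4771, 0.1013, 0.1259]
orientation: [180.0, 18.1, -170.6]
force: [0.2, -0.5, 0.6]
opening: 0.0606
gripper_force: 0.0
clock: 18.07
tool_pos: [0.4474, 0.0973, 0.2253]
orientation: [179.8, 18.4, -170.6]
force: [0.1, 0.3, 0.4]
opening: 0.0614
gripper_force: 0.0
```

```bash
python3 -m pendant '[[0.4,[0,-0.02,-0.02],[0,0,0]],[0.4,[0,-0.055,-0.03],[0,0,0]],[0.4,[0,-0.09,-0.03],[0,0,0]],[0.4,[0,-0.125,-0.03],[0,0,0]],[0.4,[0,-0.16,-0.03],[0,0,0]],[0.4,[0,-0.195,-0.03],[0,0,0]],[0.4,[0,-0.23,-0.03],[0,0,0]],[0.4,[0,-0.265,-0.03],[0,0,0]],[0.4,[0,-0.29,-0.03],[0,0,0]],[0.4,[0,-0.3,-0.03],[0,0,0]]]' | head -2; python3 - <<'E'
from h import *
for k in (0,7):
    I={n:(cv2.imread(f"pics/{n}0.png")[:,:,::-1].copy() if k==0 else viewer.snapshot(n)) for n in ("scene","top")}
    if k: [cv2.imwrite(f"pics/{n}7.png",I[n][:,:,::-1]) for n in I]
    R={}
    for nm,lo,hi in (("yellow",(20,130,50),(34,255,255)),("orange",(8,190,120),(20,255,255)),("mint",(65,60,60),(90,255,255)),("blue",(98,130,40),(115,255,255)),("wood",(8,80,40),(20,190,255))):
        for n in I:
            for b in blobs(I[n],lo,hi,60):
                if b[1][1]<120 or b[1][0]<100 or b[1][1]>310: continue
                print(k,nm,n,b[0],b[1],np.round(b[3][0],1),np.round(b[3][1],1),round(b[3][2],1)); R[nm,n]=b
    try:
        x,e=tri(R["yellow","scene"][1],R["yellow","top"][1]);print("HANDLE",x.round(4),e)
        x,e=tri(R["mint","scene"][3][0],R["mint","top"][3][0]);print("DISH",x.round(4),e)
    except KeyError as q: print(q)
E
```

```text
clock: 18.9
tool_pos: [0.4867, -0.2045, 0.2485]
0 yellow scene 164 [270.2, 188.9] [270.1 189.3] [ 9. 20.] 67.4
0 yellow top 166 [295.6, 221.4] [295.8 221.8] [24.3  7.5] 78.7
0 orange scene 489 [290.8, 274.0] [291.2 274.4] [42. 13.] 24.0
0 mint top 872 [285.1, 160.4] [285.  161.2] [39.1 27.9] 79.1
0 wood scene 182 [174.3, 143.5] [175.  142.5] [42.  9.] 0.0
0 wood scene 109 [484.6, 151.5] [485.1 149.1] [23.8 16.6] 39.1
0 wood scene 62 [206.9, 159.3] [207.1 159.7] [10.3  7.6] 63.4
0 wood scene 200 [470.0, 167.4] [469.5 168.6] [ 7.4 29.4] 19.3
0 wood scene 952 [342.1, 191.6] [342.  195.5] [49. 32.] 90.0
0 wood top 508 [327.1, 156.1] [327.1 156.6] [39.7 15. ] 73.3
0 wood top 394 [241.2, 174.0] [241.4 173.8] [16.8 24.2] 80.5
0 wood top 1275 [159.3, 243.0] [159.5 243. ] [40. 39.] 90.0
HANDLE [ 0.4882 -0.008   0.1464] [np.float64(0.3), np.float64(0.3)]
('mint', 'scene')
7 yellow scene 153 [295.0, 172.3] [295.  172.5] [ 8.  19.2] 63.4
7 yellow top 175 [251.2, 230.1] [251.3 230.6] [24.5  7.5] 76.0
7 orange scene 502 [290.8, 274.1] [291.1 274.5] [42.  13.4] 24.0
7 mint top 531 [241.9, 165.5] [242.8 169.2] [38.9 28.8] 79.4
7 wood scene 165 [183.6, 141.3] [184.4 142.5] [ 7.5 37.9] 66.8
7 wood scene 439 [344.6, 156.1] [346.1 155.4] [18.2 33.6] 16.7
7 wood scene 112 [484.6, 151.5] [485.1 149.1] [23.8 16.6] 39.1
7 wood scene 202 [469.9, 167.5] [469.5 168.6] [ 7.4 29.4] 19.3
7 wood scene 350 [341.9, 181.4] [341.8 181.1] [32.5 18.3] 6.7
7 wood top 507 [327.1, 156.1] [327.1 156.5] [39.5 14.9] 73.3
7 wood top 1255 [158.6, 243.1] [159. 243.] [39.6 39.6] 45.0
HANDLE [0.4693 0.1008 0.1459] [np.float64(0.2), np.float64(0.2)]
('mint', 'scene')
```

The handle moved 110.4 mm along the rack at the same height (z 146), so the pin is home. The organizer is unchanged, the dish rode along at the same angle, and the pumice is on the coaster. Handing in.

```bash
python3 -c "
from plant import workorder; print(workorder.close_job())"
```

```text
the job is handed in; nothing more can be done
None
```

I handed the job in at about 19 s of the 51 s: the pumice stands upright on the coaster, and the upper tier is at the left end (+110 mm) with the pin pushed fully home. The organizer and dish checked out afterwards; the nail file and cup were never approached, but I didn't measure them again.

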